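# Check a drying tile with the clay hardness tester

### The job

See whether the drying tile is leather-hard: first take off the red-lidded glaze jar that was stood on the tile to keep it flat, and stand it upright on the bare bench top. Then take the hardness tester out of its wooden block and hold it upright with its foot inside the blue test spot on the tile, pressing gently until the red band on its plunger sits at the mouth of the tube (about half its travel, some 5 N), never down to its stop. Finish holding it there for the reading, do not let go; drop nothing and leave the other things on the bench alone.

Things in the scene. Friction and masses are not known exactly. Their poses are not given: they have to be found in the camera images.
- tile_bat: Round white plaster bat (diameter 176 mm, 15 mm high) on the bench, in its middle a square grey-brown clay tile 112 x 112 x 10 mm; the tile's flat top is 25 mm above the bench. Does not move. Origin at the centre of the bat's underside, z up. It starts in one of two places, left or right; the tester's block is in the other.
- test_spot (a point): Centre of the dark blue round test spot (diameter 28 mm) painted flat in the middle of the tile's top, 25 mm above the bench. The jar covers it at the start.
- jar_red: Glaze jar with a red lid (fixed to it), on the tile over the test spot, within 13 mm of its centre. Upright cylinder: diameter 56 mm to 55 mm up, lid 55 mm wide, top at 70 mm; 0.17 to 0.34 kg. Origin at the centre of its underside. Bare bench to stand it on: x 0.40 to 0.46, y -0.13 to -0.24, right of centre, in front of the 8 mm thick clay slab.
- tester_block: Fixed wooden block that holds the tester: foot 88 x 76 x 12 mm, above it a 54 x 54 mm block up to 60 mm over the bench, with a vertical hole of 22 mm diameter right through its middle; with the tester in it the whole stands 129 mm high. Origin at the centre of its underside, z up.
- tester: Clay hardness tester, 0.17 kg, hanging upright in the block. z: its axis, up. Origin at the mouth (lower end) of its tube, 30 mm above the bench at the start. Along z: tube diameter 18 mm from 0 to 30 mm; collar, 28 mm, to 36 mm, resting on the block; black round grip, 22 mm, to 92 mm (grasp it, e.g. at 68 mm); cap to 99 mm. Foot 22 mm below the origin: raise it over 55 mm to clear the block.
- tester_foot (a point): Centre of the flat underside of the plunger's steel foot (diameter 14 mm, 5 mm thick). Rod diameter 7 mm above it, with a red band.
- tester_plunger (a joint): How far the spring plunger is pushed into the tube, in m: 0 fully out, 0.014 at its stop. About 1.5 N to start, then 0.5 N for each mm (5 N at 7 mm). Its red band, 6 mm wide, begins to enter the tube's mouth at 0.004 and is all inside at 0.010.
- jar_blue: Bystander, loose: glaze jar with a dark lid, diameter 62 mm, 77 mm high, left back. Origin at the centre of its underside.
- pinch_pot: Bystander, loose: small unfired clay cup, diameter 72 mm, 64 mm high, on the left. Origin at the centre of its underside.
- stamp: Bystander, loose: white plaster stamp, diameter 31 mm, 53 mm high, left front. Origin at the centre of its underside.
- tag_cutter: Bystander, loose: tin clay cutter, 46 x 70 mm, 26 mm high, right front. Origin at the centre of its underside.

How it is judged:
On the way, in this order (a step that is already met when the one before it is completed fails the run):
1. the red-lidded jar stands upright on the bench top, let go (height (world z) of jar_red between -0.004 and 0.005 m and angle between jar_red's own z axis and vertical below 0.1 rad and contact force between the fingers and jar_red below 0.05 N and linear speed of jar_red below 0.02 m/s), for 0.3 s.
2. the tester is held, clear above its block (z of tester_foot in the frame of tester_block above 0.061 m and contact force between the fingers and tester above 1 N), for 0.2 s.
At the end, for the whole second after the job is handed in: Red-lidded jar still, upright (0.1 rad) on the bench, let go. Tester held still, upright (0.1 rad), clear of its block, foot centre within 7 mm of the spot's, plunger in 4 to 10 mm, pushing the tile with 2 to 10 N. Other jar, cup, stamp, cutter within 20 mm of their start (all of step 1 and distance between tester_foot and test_spot below 0.007 m and angle between tester's own z axis and vertical below 0.1 rad and value of joint tester_plunger between 0.004 and 0.01 m and contact force between tester and tile_bat between 2 and 10 N and contact force between the fingers and tester above 1 N and linear speed of tester below 0.02 m/s and contact force between tester and tester_block below 0.1 N and distance of each of jar_blue, pinch_pot, stamp, tag_cutter from where it was at the start of the episode below 0.02 m); the arm keeps its last pose, push and grip.
It fails at once if the plunger is driven to its stop (value of joint tester_plunger above 0.0135 m).
It fails at once if the jar is dropped or thrown (contact force between the fingers and jar_red below 0.05 N and linear speed of jar_red above 0.6 m/s).
It fails at once if the tester is dropped (contact force between the fingers and tester below 0.05 N and linear speed of tester above 0.6 m/s).
It fails at once if the jar is knocked over (angle between jar_red's own z axis and vertical above 0.7 rad).
It fails at once if a bystander is shoved or knocked over (distance of any of jar_blue, pinch_pot, stamp, tag_cutter from where it was at the start of the episode above 0.03 m or angle between any of jar_blue, pinch_pot, stamp, tag_cutter's own z axis and vertical above 0.5 rad).
It also fails if it takes over 64 s, if anything falls off the work surface, if the arm or the gripper's body presses on something with over 40 N, if the wrist force passes 120 N, or if a joint passes its speed limit or range.

### The arm

A 6-joint arm with a two-finger parallel gripper is mounted at the origin on a cart in front of the work surface, level with it; the furniture and walls round the work are solid. World frame = base frame: x ahead of the robot, y to its left, z up, the work surface at z = 0. Lengths are in m, angles in rad, forces in N, time in s.
With the tool pointing down it reaches from about 0.325 to 0.9 m from the base axis. Payload 6.1 kg.
Tool frame: the origin (TCP) lies on the centre line of the jaws, within the pads' length; the fingertips stand 8 mm ahead of it and the grasp point (between the pads) lies 11 mm behind it; z points along the fingers, y is the line along which they close (so a half turn about z gives the same grasp; the last joint's range is limited). The gripper opens to 87 mm and grips with 3 to 60 N. Pads are 19 mm wide; open, the fingers measure 117 mm over their backs; the gripper's body (75 mm by 190 mm) begins 51 mm behind the grasp point.
Start: joints at [-1.351, 0.22, 1.526, -0, 1.395, -0.126], TCP at [0.212, -0.588, 0.231] pointing down, gripper open.
Joint ranges: [-2.98, 2.98], [-0.91, 2.08], [0.09, 2.57], [-1.24, 4.39], [0.2, 2.65], [-2.68, 2.68]. Speed limits (rad/s): [2.57, 2.57, 3.01, 3.14, 3.14, 3.14].

### API

Orientations are given as a 3x3 rotation matrix whose columns are the frame's x, y, z axes.
In Python, from rig import r gives the robot as it stands.
- The arm moves only by the tool play_rows, never from a script. Its argument "moves" is a list of rows, each an object of numbers: "tx", "ty", "tz": the shift along the tool's x, y, z in cm; "turn": the turn about the tool's z in degrees; "claw": the closure, from 0 (fully open) to 1 (shut). A call has 1 to 8 rows; each row is the pose to reach, as a shift and turn from the pose commanded when the call began, along the tool's axes at that moment; what a row does not reach only later rows make up. A row lasts 1/8 s, in which the tool goes at most 62.5 mm and 10.7 degrees, less where a joint would pass 70% of its speed; a pose out of reach is approached as far as the arm can. A call with a gripper value outside its range is refused whole. The fingers move at their own pace and stop on an object; "grip_force" is the grip in N (left out, the last holds). Time passes only in rows, so rows that repeat a pose let the fingers close. It gives the time, the measured TCP pose, the force, the opening and the grip force at its end, in the units of the state.
- r.observe(): the state, without advancing time (a new reading comes with each control period).
- r.grab_frame(name): name is "scene" or "top"; returns a dict with "img" (420x560x3 uint8, red, green, blue), "range_z" (420x560 float32, m along the optical axis (not along the pixel's ray), 0 where there is no reading), "fov_y" (degrees; the focal length in pixels is half the picture's height over the tangent of half this angle, whatever the lens; pixels are square), "cx", "cy" (the principal point, pixels), "dist_coeffs" ([k1, k2, p1, p2, k3] as OpenCV has them; the pictures are not rectified), "R" (3x3) and "t" (3): a world point X has camera coordinates R X + t. Camera axes: x right, y down, z forward; pixel columns grow to the right and rows downward; lengths in m; the calibration is good to about 2 mm. A picture is of the moment at which its call begins.
- r.job_done(): hands the job in; it is judged then, once.
The state is a dict: "time": time; "joint_pos": joint angles; "qvel": joint speeds; "joint_efforts": joint torques, N m; "tcp_pos": TCP position; "orientation": TCP orientation; "ft_force": force on the tool from outside, world axes, zero at the start; "moment": the same for the moment, N m; "gripper_width": finger opening in m; "grasp_force": force on a finger pad.
Only numpy, scipy, OpenCV 4.12 (cv2) and the standard library are available. Lean on these libraries where they do the work, as an engineer would, in place of code of your own. Each camera call takes 0.05 s, during which the arm holds its last target. There are 200 camera calls.

## Working session

There is one attempt and no reset: what is moved stays moved. The work goes in short steps, Python scripts to look and compute and a tool call to move; the robot and the scene stay as the last step left them, time stands still between calls to the robot, and variables do not carry over. Pictures are saved under pics/ and viewed, at most 10 in all, crops included, and the job is handed in when it is done.

Besides the shell and the picture viewer there is one more tool, called after "Call:" as name(argument=value, ...), one argument or row to a line, values as JSON. play_rows: Moves the arm, as the interface text tells. Its arguments: {"type":"object","properties":{"moves":{"type":"array","items":{"type":"object","properties":{"tx":{"type":"number"},"ty":{"type":"number"},"tz":{"type":"number"},"turn":{"type":"number"},"claw":{"type":"number"}}}},"grip_force":{"type":"number"}},"required":["moves"]}

```bash
mkdir -p pics; cat > h.py <<'E'
import numpy as np, cv2
from rig import r
def grab(n,save=None):
    f=r.grab_frame(n)
    if save: cv2.imwrite('pics/'+save,f['img'][:,:,::-1])
    return f
def cloud(f):
    h,w=f['range_z'].shape; fl=h/2/np.tan(np.radians(f['fov_y'])/2)
    K=np.array([[fl,0,f['cx']],[0,fl,f['cy']],[0,0,1]])
    u,v=np.meshgrid(np.arange(w,dtype=float),np.arange(h,dtype=float))
    p=cv2.undistortPoints(np.stack([u,v],-1).reshape(-1,1,2),K,np.array(f['dist_coeffs'],float)).reshape(h,w,2)
    z=f['range_z']; c=np.dstack([p[...,0]*z,p[...,1]*z,z])
    W=(c-np.array(f['t']))@np.array(f['R'])
    W[z==0]=np.nan
    return W
E
python3 - <<'E'
from h import *
a=grab('scene','s1.png');b=grab('top','t1.png')
print(a['R'],a['t'],b['R'],b['t'])
np.savez('f.npz',a=cloud(a),b=cloud(b),ia=a['img'],ib=b['img'])
print(r.observe())
W=cloud(b)
for n,W,im in(('s',cloud(a),a['img']),('t',cloud(b),b['img'])):
    hsv=cv2.cvtColor(im,cv2.COLOR_RGB2HSV)
    m=((hsv[...,0]<8)|(hsv[...,0]>172))&(hsv[...,1]>150)&(hsv[...,2]>70)
    k,l,st,ce=cv2.connectedComponentsWithStats(m.astype(np.uint8))
    for i in range(1,k):
        if st[i,4]>25: print(n,st[i],ce[i],np.nanmin(W[l==i],0),np.nanmax(W[l==i],0))
E
```

```text
[[-0.59611946 -0.80260469 -0.0216171 ]
 [-0.3512137   0.28487959 -0.89190389]
 [ 0.72200452 -0.52408904 -0.45170803]] [0.38153984 0.24155939 1.20260253] [[-0.029712   -0.99955251  0.00346165]
 [-0.98529713  0.02870498 -0.16842087]
 [ 0.16824613 -0.00841487 -0.9857091 ]] [0.067863   0.53748786 1.62767713]
{'time': 0.1, 'joint_pos': array([-1.35108041e+00,  2.21167959e-01,  1.52748204e+00,  1.74710430e-05,
        1.39469531e+00, -1.26090252e-01]), 'qvel': array([ 0.00176131, -0.00070281, -0.00232569,  0.00026756,  0.00109605,
       -0.00074088]), 'joint_efforts': array([ 7.88891903e-04, -4.95949745e+01, -3.88515508e+01,  7.00419839e-02,
        5.16459835e-02, -3.69496024e-05]), 'tcp_pos': array([ 0.21173661, -0.58747042,  0.22954157]), 'orientation': array([[ 9.40803588e-01,  3.38952026e-01, -3.65208142e-04],
       [ 3.38952139e-01, -9.40802056e-01,  1.71426968e-03],
       [ 2.37466612e-04, -1.73657915e-03, -9.99998464e-01]]), 'ft_force': array([ 0.19499562,  0.6572023 , -0.43259711]), 'moment': array([-0.01802991,  0.01596251,  0.02145333]), 'grasp_force': 0.0, 'gripper_width': 0
[... 4715 characters left out ...]
1] [1.07240352 0.29688361 0.00778029] [1.08265195 0.40676907 0.05171014]
t [ 34 149  20  10  29] [ 43.65517241 153.34482759] [0.77096494 0.87350051 0.003003  ] [0.80842777 0.94583169 0.01688364]
t [293 209  13  13 138] [299.24637681 214.75362319] [ 0.50104795 -0.02625627  0.0841699 ] [0.54399093 0.01510088 0.10263889]
t [147 239  13  24 243] [152.97942387 250.95473251] [ 0.38435654  0.48889489 -0.00764857] [0.46652802 0.53340486 0.01846586]
t [486 318  11   7  29] [491.68965517 321.48275862] [ 0.18415867 -0.39154758  0.64820393] [ 0.19652542 -0.36755225  0.6601942 ]
t [369 341  15   9  35] [377.17142857 345.2       ] [ 0.14983627 -0.13143129  0.73146897] [ 0.16290512 -0.10115604  0.75009701]
```

View pics/s1.png

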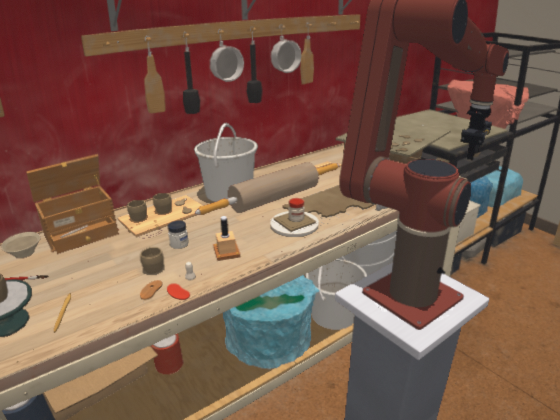

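View pics/t1.png

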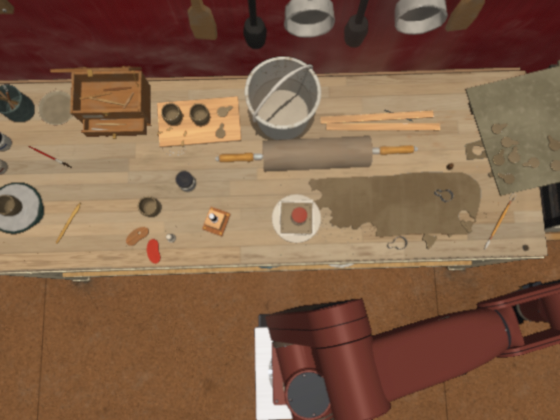

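The pictures show the bat with the red-lidded jar at top-view (299,217), the tester block at (215,221), and the cutter at (397,242). The blue jar (185,181), pot (149,206) and stamp (170,237) are on the left.

```bash
python3 - <<'E'
from h import *
d=np.load('f.npz')
def fit(P,n):
    c,s=cv2.minEnclosingCircle(P[:,:2].astype(np.float32)) ; print(n,len(P),'med',np.median(P,0).round(4),'circ',np.round(c,4),round(s,4), 'mm',P.min(0).round(3),P.max(0).round(3), cv2.minAreaRect(P[:,:2].astype(np.float32)))
for k in 'ba':
    W=d[k].reshape(-1,3); W=W[~np.isnan(W).any(1)]
    def box(n,x0,x1,y0,y1,z0,z1):
        P=W[(W[:,0]>x0)&(W[:,0]<x1)&(W[:,1]>y0)&(W[:,1]<y1)&(W[:,2]>z0)&(W[:,2]<z1)]
        if len(P)>3: fit(P,k+n)
    box('jartop',.4,.62,-.1,.1,.064,.08)
    box('tile',.4,.65,-.12,.12,.021,.03)
    box('bat',.4,.65,-.12,.12,.0105,.0185)
    box('blocktop',.4,.62,.15,.32,.055,.065)
    box('blockfoot',.4,.62,.15,.32,.008,.016)
    box('tester',.4,.62,.15,.32,.07,.14)
    box('testercap',.4,.62,.15,.32,.12,.14)
    box('placezone',.37,.5,-.28,-.09,.004,.1)
    box('cutter',.35,.55,-.48,-.28,.012,.1)
E
```

```text
bjartop 16 med [0.4988 0.0015 0.0705] circ [ 0.514  -0.0043] 0.0262 mm [ 0.495 -0.03   0.067] [0.516 0.022 0.079] ((0.504679799079895, -0.004891803488135338), (0.018626540899276733, 0.05227403715252876), 3.6498758792877197)
btile 595 med [0.5226 0.0119 0.0247] circ [0.5225 0.0033] 0.0853 mm [ 0.439 -0.079  0.021] [0.608 0.078 0.03 ] ((0.5259449481964111, 0.00531933456659317), (0.15500952303409576, 0.1530206948518753), 19.299184799194336)
bbat 690 med [ 0.5305 -0.0041  0.0146] circ [ 0.5474 -0.0084] 0.1404 mm [ 0.426 -0.119  0.011] [0.649 0.099 0.018] ((0.5427358150482178, -0.010194860398769379), (0.21162015199661255, 0.22201213240623474), 85.88737487792969)
bblocktop 154 med [0.5163 0.285  0.0591] circ [0.5213 0.2902] 0.0371 mm [0.488 0.257 0.055] [0.555 0.32  0.065] ((0.5219100713729858, 0.2893328368663788), (0.0557563379406929, 0.05420828238129616), 69.55970001220703)
bblockfoot 182 med [0.5019 0.2705 0.0113] circ [0.5102 0.234 ] 0.1173 mm [0.401 0.151 0.008] [0.602 0.32  0.016] ((0.5005834102630615, 0.23665618896484375), (0.16606712341308594, 0.20012998580932617), 86.8631515502929
[... 2197 characters left out ...]
.651782512664795)
atestercap 33 med [0.5201 0.2926 0.127 ] circ [0.5227 0.2896] 0.0123 mm [0.511 0.282 0.12 ] [0.532 0.301 0.133] ((0.520893394947052, 0.29084086418151855), (0.020584415644407272, 0.019927380606532097), 3.394512414932251)
aplacezone 229 med [ 0.464  -0.187   0.0053] circ [ 0.4454 -0.1861] 0.1045 mm [ 0.372 -0.28   0.004] [ 0.5   -0.09   0.016] ((0.43576592206954956, -0.18480408191680908), (0.18946680426597595, 0.12825720012187958), 89.92967987060547)
acutter 49 med [ 0.4307 -0.3094  0.0133] circ [ 0.4805 -0.3194] 0.0729 mm [ 0.408 -0.348  0.012] [ 0.548 -0.281  0.03 ] ((0.47439122200012207, -0.3031124472618103), (0.14550916850566864, 0.040661126375198364), 20.521272659301758)
```

```bash
cat >> h.py <<'E'
def ray(f,uv,z):
    h,w=f['range_z'].shape; fl=h/2/np.tan(np.radians(f['fov_y'])/2)
    K=np.array([[fl,0,f['cx']],[0,fl,f['cy']],[0,0,1]])
    p=cv2.undistortPoints(np.array(uv,float).reshape(-1,1,2),K,np.array(f['dist_coeffs'],float)).reshape(-1,2)
    R=np.array(f['R']);C=-R.T@np.array(f['t']); d=np.c_[p,np.ones(len(p))]@R
    return C+d*((z-C[2])/d[:,2])[:,None]
def go(x,y,z):
    o=r.observe(); R=o['orientation']; d=R.T@(np.array([x,y,z])-o['tcp_pos'])*100
    print('tcp',o['tcp_pos'].round(4),'shift cm',d.round(2),'xang',np.degrees(np.arctan2(R[1,0],R[0,0])).round(2),'tilt',R[:,2].round(4),'t',o['time'])
E
python3 - <<'E'
from h import *
def blob(f,m,uv,z,n):
    k,l,st,ce=cv2.connectedComponentsWithStats(m.astype(np.uint8)); i=l[uv[1],uv[0]]
    cs,_=cv2.findContours((l==i).astype(np.uint8),cv2.RETR_EXTERNAL,cv2.CHAIN_APPROX_NONE)
    c=max(cs,key=len).reshape(-1,2); e=cv2.fitEllipse(c); print(n,i,st[i],np.round(e[0],1),ray(f,e[0],z)[0].round(4))
    P=ray(f,c,z)[:,:2].astype(np.float32); print(cv2.minEnclosingCircle(P))
for n,uv,ub in(('top',(299,214),(299,217)),('scene',(296,202),(283,226))):
    f=grab(n); hsv=cv2.cvtColor(f['img'],cv2.COLOR_RGB2HSV).astype(int); H,S,V=hsv[...,0],hsv[...,1],hsv[...,2]
    blob(f,((H<8)|(H>172))&(S>150)&(V>60),uv,.093,n+' lid')
    b=tuple(ub); print(hsv[ub[1]-20 if n=='top' else 228, ub[0]])
    m=(S<45)&(V>150); m2=m.copy(); 
    blob(f,m,(299,198) if n=='top' else (280,228),.015,n+' bat')
go(.5215,-.003,.18); go(.5215,-.003,.044)
E
```

```text
top lid 42 [293 209  13  13 138] [299.3 214.7] [ 0.5236 -0.0066  0.093 ]
((0.5240567922592163, -0.007132247090339661), 0.02275795489549637)
[ 17  47 207]
top bat 0 [     0      0    560    420 230130] [283.5 204.6] [0.5751 0.0454 0.015 ]
((0.7083613872528076, 0.05203141272068024), 1.2488608360290527)
scene lid 46 [289 198  15  10 111] [296.  202.4] [5.24e-01 1.00e-04 9.30e-02]
((0.5251311659812927, 0.0014895815402269363), 0.036694932729005814)
[ 19  31 224]
scene bat 13 [271 212  48  23 349] [294.3 222.2] [0.5263 0.0064 0.015 ]
((0.5263082981109619, 0.00416909484192729), 0.08920976519584656)
tcp [ 0.2117 -0.5876  0.2298] shift cm [ 48.96 -44.5    5.05] xang 19.81 tilt [-3.0e-04  1.3e-03 -1.0e+00] t 0.2
tcp [ 0.2117 -0.5876  0.2298] shift cm [ 48.95 -44.48  18.65] xang 19.81 tilt [-3.0e-04  1.3e-03 -1.0e+00] t 0.2
```

Call:
play_rows(
  moves=[
    {"tx":49.0,"ty":-44.4,"tz":3,"turn":20,"claw":0},
    {"tx":49.0,"ty":-44.4,"tz":3,"turn":20,"claw":0},
    {"tx":49.0,"ty":-44.4,"tz":3,"turn":20,"claw":0},
    {"tx":49.0,"ty":-44.4,"tz":3,"turn":20,"claw":0},
    {"tx":49.0,"ty":-44.4,"tz":3,"turn":20,"claw":0},
    {"tx":49.0,"ty":-44.4,"tz":3,"turn":20,"claw":0},
    {"tx":49.0,"ty":-44.4,"tz":3,"turn":20,"claw":0},
    {"tx":49.0,"ty":-44.4,"tz":3,"turn":20,"claw":0},
  ],
)

```text
time: 1.2
tcp_pos: [0.447, -0.1451, 0.208]
orientation: [[1.0, -0.004, 0.001], [-0.004, -1.0, -0.0], [0.001, 0.0, -1.0]]
ft_force: [0.7, 0.5, -0.3]
gripper_width: 0.0871
grasp_force: 0.0
```

```bash
python3 -c "
from h import *
go(.523,-.004,.2)"
```

```text
tcp [ 0.447  -0.1451  0.208 ] shift cm [  7.55 -14.14   0.8 ] xang -0.2 tilt [ 7.e-04 -4.e-04 -1.e+00] t 1.2
```

Call:
play_rows(
  moves=[
    {"tx":6.6,"ty":-13.0,"tz":0},
    {"tx":6.6,"ty":-13.0,"tz":0},
    {"tx":6.6,"ty":-13.0,"tz":0},
    {"tx":6.6,"ty":-13.0,"tz":0},
    {"tx":6.6,"ty":-13.0,"tz":0},
  ],
)

```text
schema error: expected keys tx, ty, tz, turn, claw
```

```bash
python3 - <<'E'
from h import *
go(.523,-.004,.044)
f=grab('scene','s2.png');g=grab('top')
a=cv2.resize(f['img'][130:280,200:400],(800,600),interpolation=2)
cv2.imwrite('pics/s2c.png',a[:,:,::-1])
E
```

```text
tcp [ 0.447  -0.1451  0.208 ] shift cm [  7.54 -14.15  16.4 ] xang -0.2 tilt [ 7.e-04 -4.e-04 -1.e+00] t 1.2
```

View pics/s2c.png

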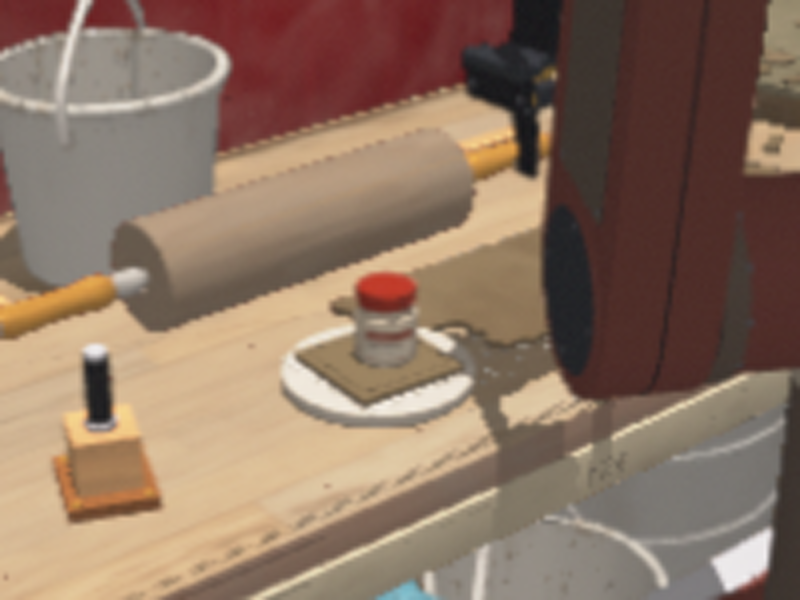

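The crop shows the gripper still right of the jar. The jar's lid is at crop (385,290), the bat at (378,372) and the tester at (97,385). The move was refused because it needs all keys.

Call:
play_rows(
  moves=[
    {"tx":6.6,"ty":-13.0,"tz":0,"turn":0,"claw":0},
    {"tx":6.6,"ty":-13.0,"tz":0,"turn":0,"claw":0},
    {"tx":6.6,"ty":-13.0,"tz":0,"turn":0,"claw":0},
    {"tx":6.6,"ty":-13.0,"tz":0,"turn":0,"claw":0},
    {"tx":6.6,"ty":-13.0,"tz":0,"turn":0,"claw":0},
  ],
)

```text
time: 1.92
tcp_pos: [0.5124, -0.0183, 0.2077]
orientation: [[1.0, -0.004, -0.001], [-0.004, -1.0, -0.0], [-0.001, 0.0, -1.0]]
ft_force: [-0.1, 0.5, 1.1]
gripper_width: 0.0872
grasp_force: 0.0
```

```bash
python3 - <<'E'
from h import *
go(.523,-.004,.044)
f=grab('scene')
cv2.imwrite('pics/s3c.png',cv2.resize(f['img'][130:280,200:400],(800,600),interpolation=2)[:,:,::-1])
E
```

```text
tcp [ 0.5124 -0.0183  0.2077] shift cm [ 1.07 -1.44 16.37] xang -0.22 tilt [-7.e-04 -5.e-04 -1.e+00] t 1.925
```

View pics/s3c.png

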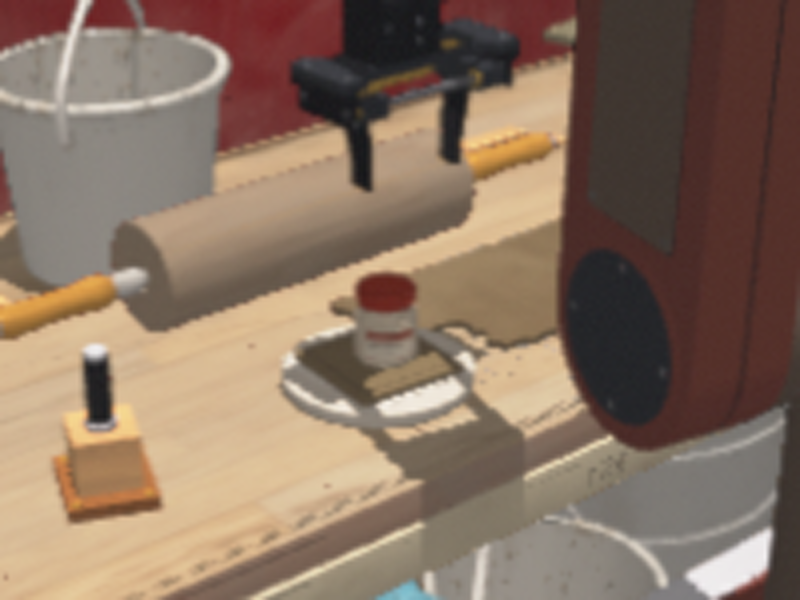

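The gripper is above and slightly right of the jar, with fingers at crop (360,180) and (452,155). I'll shift left and go down around it.

Call:
play_rows(
  moves=[
    {"tx":1.1,"ty":-1.4,"tz":4,"turn":0,"claw":0},
    {"tx":1.1,"ty":-1.4,"tz":8,"turn":0,"claw":0},
    {"tx":1.1,"ty":-1.4,"tz":11,"turn":0,"claw":0},
    {"tx":1.1,"ty":-1.4,"tz":13.5,"turn":0,"claw":0},
    {"tx":1.1,"ty":-1.4,"tz":15.5,"turn":0,"claw":0},
    {"tx":1.1,"ty":-1.4,"tz":16.3,"turn":0,"claw":0},
    {"tx":1.1,"ty":-1.4,"tz":16.3,"turn":0,"claw":0},
  ],
)

```text
time: 2.85
tcp_pos: [0.5235, -0.004, 0.0448]
orientation: [[1.0, -0.004, -0.001], [-0.004, -1.0, 0.0], [-0.001, -0.0, -1.0]]
ft_force: [-0.2, -0.5, -0.1]
gripper_width: 0.087
grasp_force: 0.0
```

Call:
play_rows(
  grip_force=20,
  moves=[
    {"tx":0,"ty":0,"tz":0,"turn":0,"claw":0.25},
    {"tx":0,"ty":0,"tz":0,"turn":0,"claw":0.3},
    {"tx":0,"ty":0,"tz":0,"turn":0,"claw":0.5},
    {"tx":0,"ty":0,"tz":0,"turn":0,"claw":0.6},
    {"tx":0,"ty":0,"tz":0,"turn":0,"claw":0.6},
    {"tx":0,"ty":0,"tz":0,"turn":0,"claw":0.6},
  ],
)

```text
time: 3.6
tcp_pos: [0.5242, -0.0034, 0.0453]
orientation: [[1.0, -0.003, 0.001], [-0.003, -1.0, -0.0], [0.001, 0.0, -1.0]]
ft_force: [-1.0, -1.4, 3.5]
gripper_width: 0.0557
grasp_force: 20.0
```

Call:
play_rows(
  moves=[
    {"tx":0,"ty":0,"tz":-1,"turn":0,"claw":0.6},
    {"tx":0,"ty":0,"tz":-3,"turn":0,"claw":0.6},
    {"tx":-1,"ty":2,"tz":-5,"turn":0,"claw":0.6},
    {"tx":-3.5,"ty":6,"tz":-5,"turn":0,"claw":0.6},
    {"tx":-6,"ty":10,"tz":-5,"turn":0,"claw":0.6},
    {"tx":-8.5,"ty":14,"tz":-5,"turn":0,"claw":0.6},
    {"tx":-9.7,"ty":17.5,"tz":-4,"turn":0,"claw":0.6},
    {"tx":-9.7,"ty":17.5,"tz":-2,"turn":0,"claw":0.6},
  ],
)

```text
time: 4.6
tcp_pos: [0.4263, -0.1805, 0.0657]
orientation: [[1.0, -0.007, 0.002], [-0.007, -1.0, -0.002], [0.002, 0.002, -1.0]]
ft_force: [0.9, 0.2, -2.7]
gripper_width: 0.0558
grasp_force: 20.0
```

```bash
python3 - <<'E'
from h import *
f=grab('top');g=grab('scene')
go(.425,-.18,.021);print(r.observe()['ft_force'])
im=np.hstack([cv2.resize(f['img'][150:300,250:450],(400,300)),cv2.resize(g['img'][130:280,200:400],(400,300))])
cv2.imwrite('pics/c4.png',im[:,:,::-1])
hsv=cv2.cvtColor(f['img'],cv2.COLOR_RGB2HSV).astype(int); H,S,V=hsv[...,0],hsv[...,1],hsv[...,2]
m=(H>100)&(H<130)&(S>90); m[:, :270]=0; m[:,330:]=0; m[:195]=0; m[240:]=0
v,u=np.nonzero(m); print(len(u),u.mean(),v.mean(),ray(f,(u.mean(),v.mean()),.025))
E
```

```text
tcp [ 0.4241 -0.1772  0.063 ] shift cm [0.1  0.29 4.2 ] xang -0.28 tilt [-0.0038  0.0029 -1.    ] t 4.7
[-1.559471    0.38295597 -3.43364139]
0 nan nan [[nan nan nan]]<stdin>:8: RuntimeWarning: Mean of empty slice.
  ret = ret.dtype.type(ret / rcount)
```

View pics/c4.png

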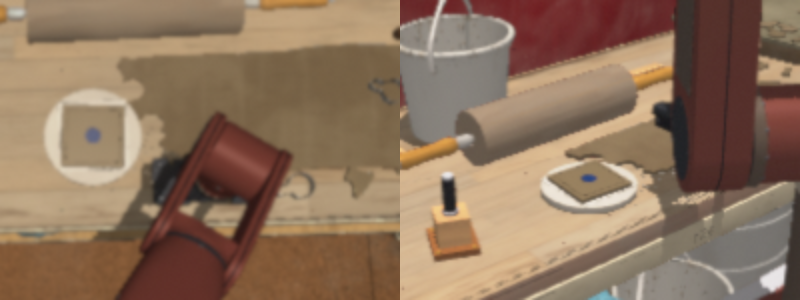

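The blue spot is now clear, at full-frame top-view about (296.5,217.5), and the tile is bare. Now I'll lower the jar onto the bench.

Call:
play_rows(
  moves=[
    {"tx":0,"ty":0,"tz":0,"turn":0,"claw":0.6},
    {"tx":0,"ty":0,"tz":1.5,"turn":0,"claw":0.6},
    {"tx":0,"ty":0,"tz":3,"turn":0,"claw":0.6},
    {"tx":0,"ty":0,"tz":3.8,"turn":0,"claw":0.6},
    {"tx":0,"ty":0,"tz":4.1,"turn":0,"claw":0.6},
    {"tx":0,"ty":0,"tz":4.3,"turn":0,"claw":0.6},
    {"tx":0,"ty":0,"tz":4.4,"turn":0,"claw":0.6},
    {"tx":0,"ty":0,"tz":4.4,"turn":0,"claw":0.6},
  ],
)

```text
time: 5.7
tcp_pos: [0.4265, -0.1781, 0.0211]
orientation: [[1.0, -0.003, 0.0], [-0.003, -1.0, -0.0], [0.0, 0.0, -1.0]]
ft_force: [-0.1, 0.6, -3.5]
gripper_width: 0.0558
grasp_force: 20.0
```

```bash
python3 - <<'E'
from h import *
go(.425,-.18,.02);print(r.observe()['ft_force'])
for n,roi in(('top',(200,235,280,315)),('scene',(210,235,270,320))):
    f=grab(n); a,b,c,d=roi
    im=f['img'].astype(int); m=(im[...,2]-im[...,0]>15); q=np.zeros_like(m); q[a:b,c:d]=m[a:b,c:d]
    w=np.where(q,im[...,2]-im[...,0],0).astype(float); v,u=np.indices(w.shape)
    uv=((w*u).sum()/w.sum(),(w*v).sum()/w.sum()); print(n,q.sum(),uv,ray(f,uv,.025))
E
```

```text
tcp [ 0.4265 -0.1781  0.0211] shift cm [-0.15  0.19  0.11] xang -0.19 tilt [ 4.e-04 -3.e-04 -1.e+00] t 5.7
[-0.10184154  0.58691732 -3.48379704]
top 26 (np.float64(296.14692653673166), np.float64(217.3688155922039)) [[0.52574926 0.00192403 0.025     ]]
scene 22 (np.float64(293.99322033898306), np.float64(218.71016949152542)) [[0.53293459 0.00224555 0.025     ]]
```

Still hanging about 1 mm above the bench; lower a little more.

Call:
play_rows(
  moves=[
    {"tx":0,"ty":0,"tz":0.1,"turn":0,"claw":0.6},
    {"tx":0,"ty":0,"tz":0.15,"turn":0,"claw":0.6},
    {"tx":0,"ty":0,"tz":0.15,"turn":0,"claw":0.6},
  ],
)

```text
time: 6.18
tcp_pos: [0.4266, -0.1781, 0.0202]
orientation: [[1.0, -0.003, 0.0], [-0.003, -1.0, -0.0], [0.0, 0.0, -1.0]]
ft_force: [-3.3, 1.9, 6.7]
gripper_width: 0.0557
grasp_force: 20.0
```

Contact is made. Release gently, then rise.

Call:
play_rows(
  grip_force=5,
  moves=[
    {"tx":0,"ty":0,"tz":0,"turn":0,"claw":0.36},
    {"tx":0,"ty":0,"tz":0,"turn":0,"claw":0.3},
    {"tx":0,"ty":0,"tz":0,"turn":0,"claw":0.1},
    {"tx":0,"ty":0,"tz":0,"turn":0,"claw":0},
    {"tx":0,"ty":0,"tz":0,"turn":0,"claw":0},
    {"tx":0,"ty":0,"tz":0,"turn":0,"claw":0},
  ],
)

```text
time: 6.92
tcp_pos: [0.4263, -0.1779, 0.0193]
orientation: [[1.0, -0.003, -0.0], [-0.003, -1.0, 0.0], [-0.0, -0.0, -1.0]]
ft_force: [-0.2, -0.1, 0.2]
gripper_width: 0.0857
grasp_force: 0.0
```

Call:
play_rows(
  moves=[
    {"tx":0,"ty":0,"tz":-2,"turn":0,"claw":0},
    {"tx":0,"ty":0,"tz":-5,"turn":0,"claw":0},
    {"tx":0,"ty":0,"tz":-9,"turn":0,"claw":0},
    {"tx":0,"ty":0,"tz":-14,"turn":0,"claw":0},
    {"tx":0,"ty":-5,"tz":-18,"turn":0,"claw":0},
    {"tx":0,"ty":-11,"tz":-18,"turn":0,"claw":0},
    {"tx":0,"ty":-17,"tz":-18,"turn":0,"claw":0},
    {"tx":2,"ty":-23,"tz":-18,"turn":0,"claw":0},
  ],
)

```text
time: 7.92
tcp_pos: [0.4464, 0.053, 0.1999]
orientation: [[1.0, -0.004, 0.001], [-0.004, -1.0, -0.0], [0.001, 0.0, -1.0]]
ft_force: [0.9, -0.4, 1.0]
gripper_width: 0.087
grasp_force: 0.0
```

```bash
python3 - <<'E'
from h import *
f=grab('top');g=grab('scene')
go(.5215,.29,.2);go(.5215,.29,.087)
im=np.hstack([cv2.resize(f['img'][150:300,250:450],(400,300)),cv2.resize(g['img'][130:280,200:400],(400,300))])
cv2.imwrite('pics/c5.png',im[:,:,::-1])
W=cloud(f);m=(W[...,0]>.37)&(W[...,0]<.48)&(W[...,1]<-.12)&(W[...,1]>-.24)&(W[...,2]>.06)&(W[...,2]<.08)
print(m.sum(),np.nanmean(W[m],0) if m.any() else '')
E
```

```text
tcp [0.4473 0.0567 0.1998] shift cm [  7.5  -23.31   0.03] xang 0.22 tilt [ 0.0014  0.0021 -1.    ] t 8.025
tcp [0.4473 0.0567 0.1998] shift cm [  7.49 -23.28  11.33] xang 0.22 tilt [ 0.0014  0.0021 -1.    ] t 8.025
211 [ 0.42534129 -0.17762872  0.06968672]
```

View pics/c5.png

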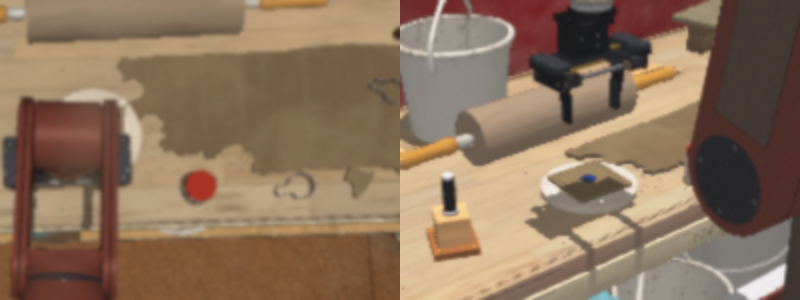

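The red jar stands upright at top-crop (200,186), and the lid top measures 0.070 m. The arm is over the bat with open fingers, heading for the tester.

Call:
play_rows(
  moves=[
    {"tx":2,"ty":-6,"tz":0,"turn":0,"claw":0},
    {"tx":4,"ty":-12,"tz":0,"turn":0,"claw":0},
    {"tx":6,"ty":-18,"tz":0,"turn":0,"claw":0},
    {"tx":7.5,"ty":-23.3,"tz":0,"turn":0,"claw":0},
    {"tx":7.5,"ty":-23.3,"tz":0,"turn":0,"claw":0},
    {"tx":7.5,"ty":-23.3,"tz":0,"turn":0,"claw":0},
  ],
)

```text
time: 8.78
tcp_pos: [0.5223, 0.2833, 0.1987]
orientation: [[1.0, -0.003, -0.001], [-0.003, -1.0, -0.001], [-0.001, 0.001, -1.0]]
ft_force: [-0.4, -0.1, -0.1]
gripper_width: 0.0867
grasp_force: 0.0
```

```bash
python3 - <<'E'
from h import *
go(.5215,.29,.087)
for n,c in(('top',(297,217)),('scene',(294,219))):
    f=grab(n); im=f['img'].astype(int); x,y=c
    d=im[...,2]-im[...,0]; p=d[y-8:y+9,x-10:x+11]; print(n); print(p[::1]) if n=='scene' else None
    w=np.clip(p-(-5),0,None).astype(float); v,u=np.indices(p.shape)
    uv=((w*u).sum()/w.sum()+x-10,(w*v).sum()/w.sum()+y-8); print((w>0).sum(),uv,ray(f,uv,.025))
    hsv=cv2.cvtColor(f['img'],cv2.COLOR_RGB2HSV).astype(int)
    W=cloud(f); b=(np.hypot(W[...,0]-.525,W[...,1])<.12)&(hsv[...,1]<58)&(hsv[...,2]>170)
    q=b.astype(np.uint8); cs,_=cv2.findContours(q,0,cv2.CHAIN_APPROX_NONE); cc=max(cs,key=cv2.contourArea).reshape(-1,2)
    print('bat',cv2.minEnclosingCircle(ray(f,cc,.015)[:,:2].astype(np.float32)), cv2.fitEllipse(ray(f,cc,.015)[:,:2].astype(np.float32)))
E
```

```text
tcp [0.5223 0.2833 0.1987] shift cm [-0.07 -0.69 11.17] xang -0.17 tilt [-0.0012 -0.0011 -1.    ] t 8.775
top
40 (np.float64(296.12646121147714), np.float64(217.3326248671626)) [[0.52588137 0.0019921  0.025     ]]
bat ((0.5261406898498535, 0.0020612452644854784), 0.08713924884796143) ((0.5257072448730469, 0.002360267098993063), (0.1686372458934784, 0.1706112027168274), 177.80953979492188)
scene
[[-57 -50 -45 -39 -29 -29 -32 -43 -47 -51 -58 -57 -57 -56 -56 -56 -51 -46
  -41 -46 -49]
 [-25 -24 -25 -27 -35 -43 -45 -50 -52 -55 -58 -58 -58 -58 -57 -53 -52 -51
  -46 -33 -28]
 [-22 -33 -43 -44 -40 -44 -52 -57 -58 -57 -59 -59 -58 -59 -58 -58 -56 -52
  -48 -46 -41]
 [-48 -50 -52 -53 -55 -56 -57 -58 -58 -58 -58 -58 -58 -58 -59 -58 -59 -58
  -56 -55 -51]
 [-55 -58 -58 -59 -59 -59 -59 -58 -58 -58 -58 -58 -59 -59 -58 -58 -59 -60
  -58 -58 -51]
 [-59 -60 -59 -59 -60 -60 -59 -56 -54 -52 -51 -50 -54 -59 -60 -60 -59 -60
  -60 -60 -58]
 [-59 -59 -60 -60 -60 -59 -53 -23   4  17  25  23  -5 -38 -54 -60 -61 -60
  -61 -59 -59]
 [-60 -59 -60 -60 -59 -57 -27  34  71  80  81  78  62  32 -29 -57 -59 -60
  -60
[... 395 characters left out ...]
 -59 -60 -59 -59 -60 -60 -59 -60 -60 -59 -59
  -60 -56 -55]
 [-56 -54 -53 -57 -59 -59 -60 -60 -60 -61 -59 -59 -59 -60 -59 -59 -55 -56
  -59 -57 -56]
 [-48 -55 -54 -53 -57 -59 -60 -60 -59 -60 -60 -59 -59 -56 -57 -56 -55 -57
  -55 -53 -45]
 [-31 -44 -54 -56 -55 -56 -59 -59 -58 -57 -57 -57 -56 -55 -57 -57 -53 -47
  -41 -35 -28]
 [-26 -27 -40 -50 -56 -57 -57 -55 -48 -50 -55 -57 -56 -54 -48 -41 -36 -29
  -25 -28 -26]]
23 (np.float64(293.97938144329896), np.float64(218.69072164948454)) [[0.53308222 0.00219147 0.025     ]]
bat ((0.530305027961731, 0.003259397344663739), 0.08883464336395264) ((0.5313799381256104, 0.0026216465048491955), (0.16150352358818054, 0.16458483040332794), 18.094871520996094)
```

Call:
play_rows(
  moves=[
    {"tx":0,"ty":-0.7,"tz":2,"turn":0,"claw":0},
    {"tx":0,"ty":-0.7,"tz":5,"turn":0,"claw":0},
    {"tx":0,"ty":-0.7,"tz":8,"turn":0,"claw":0},
    {"tx":0,"ty":-0.7,"tz":10,"turn":0,"claw":0},
    {"tx":0,"ty":-0.7,"tz":11.1,"turn":0,"claw":0},
    {"tx":0,"ty":-0.7,"tz":11.1,"turn":0,"claw":0},
    {"tx":0,"ty":-0.7,"tz":11.1,"turn":0,"claw":0.3},
  ],
)

```text
time: 9.75
tcp_pos: [0.5234, 0.2914, 0.0895]
orientation: [[1.0, -0.003, 0.002], [-0.003, -1.0, 0.001], [0.002, -0.001, -1.0]]
ft_force: [0.9, 0.3, 1.0]
gripper_width: 0.0829
grasp_force: 0.0
```

```bash
python3 - <<'E'
from h import *
go(.5215,.29,.087)
d=np.load('f.npz')
for n,k,c in(('top','ib',(212,218)),('scene','ia',(224,217))):
    f=grab(n); im=d[k]; hsv=cv2.cvtColor(im,cv2.COLOR_RGB2HSV).astype(int); x,y=c
    m=(hsv[...,1]<50)&(hsv[...,2]>130); q=np.zeros_like(m); q[y-9:y+6,x-8:x+9]=m[y-9:y+6,x-8:x+9]
    v,u=np.nonzero(q); print(n,len(u),u.mean(),v.mean(),ray(f,(u.mean(),v.mean()),.129 if n=='top' else .1265).round(4))
    if n=='scene':
      cv2.imwrite('pics/c6.png',cv2.resize(f['img'][170:270,180:320],(800,571),interpolation=2)[:,:,::-1])
E
```

```text
tcp [0.5234 0.2914 0.0895] shift cm [-0.19  0.14  0.25] xang -0.19 tilt [ 1.8e-03  8.0e-04 -1.0e+00] t 9.75
top 24 211.45833333333334 216.33333333333334 [[0.5208 0.2873 0.129 ]]
scene 19 223.42105263157896 217.42105263157896 [[0.5303 0.2883 0.1265]]
```

View pics/c6.png

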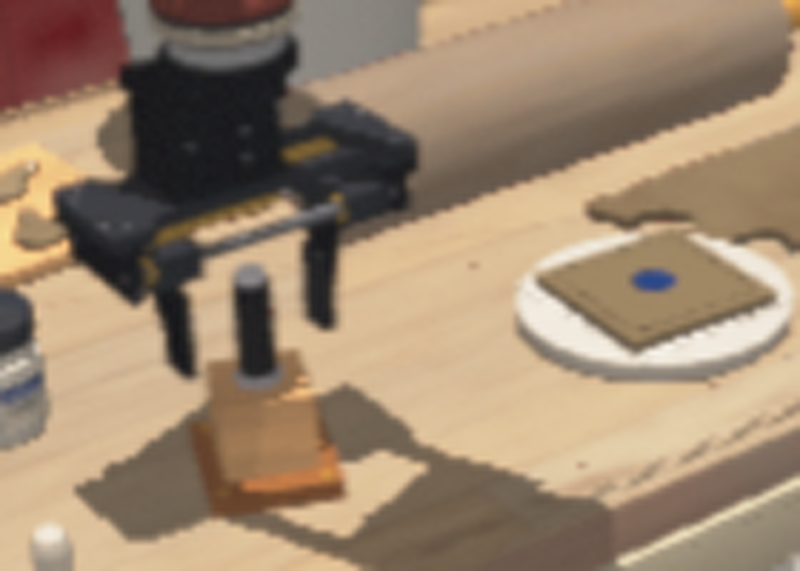

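The open fingers straddle the tester at crop (180,340) and (320,300), with the tester at (253,330) between them. I'll close now.

Call:
play_rows(
  grip_force=25,
  moves=[
    {"tx":-0.1,"ty":0.1,"tz":0.2,"turn":0,"claw":0.4},
    {"tx":-0.1,"ty":0.1,"tz":0.2,"turn":0,"claw":0.6},
    {"tx":-0.1,"ty":0.1,"tz":0.2,"turn":0,"claw":0.7},
    {"tx":-0.1,"ty":0.1,"tz":0.2,"turn":0,"claw":0.8},
    {"tx":-0.1,"ty":0.1,"tz":0.2,"turn":0,"claw":0.9},
    {"tx":-0.1,"ty":0.1,"tz":0.2,"turn":0,"claw":0.9},
    {"tx":-0.1,"ty":0.1,"tz":0.2,"turn":0,"claw":0.9},
    {"tx":-0.1,"ty":0.1,"tz":0.2,"turn":0,"claw":0.9},
  ],
)

```text
time: 10.85
tcp_pos: [0.5216, 0.29, 0.0864]
orientation: [[1.0, -0.003, -0.0], [-0.003, -1.0, -0.0], [-0.0, 0.0, -1.0]]
ft_force: [0.7, -0.5, -0.1]
gripper_width: 0.0215
grasp_force: 25.0
```

Call:
play_rows(
  moves=[
    {"tx":0,"ty":0,"tz":-0.5,"turn":0,"claw":0.9},
    {"tx":0,"ty":0,"tz":-1.5,"turn":0,"claw":0.9},
    {"tx":0,"ty":0,"tz":-3,"turn":0,"claw":0.9},
    {"tx":0,"ty":0,"tz":-4.5,"turn":0,"claw":0.9},
    {"tx":0,"ty":0,"tz":-6,"turn":0,"claw":0.9},
    {"tx":0,"ty":0,"tz":-7.5,"turn":0,"claw":0.9},
    {"tx":0,"ty":0,"tz":-7.5,"turn":0,"claw":0.9},
    {"tx":0,"ty":0,"tz":-7.5,"turn":0,"claw":0.9},
  ],
)

```text
time: 11.85
tcp_pos: [0.5213, 0.2899, 0.161]
orientation: [[1.0, -0.003, -0.001], [-0.003, -1.0, -0.0], [-0.001, 0.0, -1.0]]
ft_force: [1.0, 0.2, -3.0]
gripper_width: 0.0215
grasp_force: 25.0
```

Call:
play_rows(
  moves=[
    {"tx":0,"ty":0,"tz":0,"turn":0,"claw":0.9},
    {"tx":0,"ty":4,"tz":0,"turn":0,"claw":0.9},
    {"tx":0.1,"ty":9,"tz":0,"turn":0,"claw":0.9},
    {"tx":0.2,"ty":14,"tz":0,"turn":0,"claw":0.9},
    {"tx":0.3,"ty":19,"tz":0,"turn":0,"claw":0.9},
    {"tx":0.4,"ty":24,"tz":1,"turn":0,"claw":0.9},
    {"tx":0.4,"ty":28.5,"tz":3,"turn":0,"claw":0.9},
    {"tx":0.4,"ty":28.5,"tz":4,"turn":0,"claw":0.9},
  ],
)

```text
time: 12.85
tcp_pos: [0.5237, 0.0024, 0.1198]
orientation: [[1.0, -0.008, -0.002], [-0.008, -1.0, -0.0], [-0.002, 0.0, -1.0]]
ft_force: [0.0, 0.2, -1.5]
gripper_width: 0.0212
grasp_force: 25.0
```

Call:
play_rows(
  moves=[
    {"tx":0,"ty":0,"tz":0,"turn":0,"claw":0.9},
    {"tx":0,"ty":0,"tz":0,"turn":0,"claw":0.9},
    {"tx":0,"ty":0,"tz":0,"turn":0,"claw":0.9},
    {"tx":0,"ty":0,"tz":0,"turn":0,"claw":0.9},
  ],
)

```text
time: 13.35
tcp_pos: [0.525, 0.0057, 0.1219]
orientation: [[1.0, -0.002, 0.001], [-0.002, -1.0, -0.0], [0.001, 0.0, -1.0]]
ft_force: [0.2, -0.2, -1.1]
gripper_width: 0.0212
grasp_force: 25.0
```

```bash
python3 - <<'E'
from h import *
go(.5255,.0045,.1034)
print(r.observe()['ft_force'])
f=grab('scene')
cv2.imwrite('pics/c7.png',cv2.resize(f['img'][170:245,245:345],(800,600),interpolation=2)[:,:,::-1])
E
```

```text
tcp [0.525  0.0057 0.1219] shift cm [0.05 0.12 1.85] xang -0.11 tilt [ 9.e-04 -1.e-04 -1.e+00] t 13.35
[ 0.16822119 -0.20299713 -1.06993489]
```

View pics/c7.png

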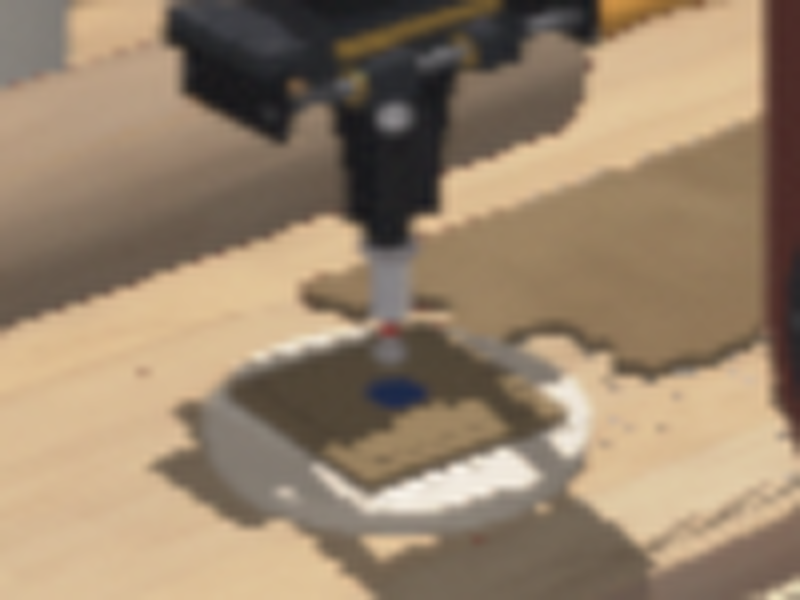

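The foot is at crop (390,360), about 18 mm over the tile, with the spot at (396,392). Going straight down it would land about 2 mm left of centre, so I'll trim slightly right and descend.

Call:
play_rows(
  moves=[
    {"tx":0,"ty":0.2,"tz":0.3,"turn":0,"claw":0.9},
    {"tx":0,"ty":0.2,"tz":0.7,"turn":0,"claw":0.9},
    {"tx":0,"ty":0.2,"tz":1.1,"turn":0,"claw":0.9},
    {"tx":0,"ty":0.2,"tz":1.5,"turn":0,"claw":0.9},
    {"tx":0,"ty":0.2,"tz":1.5,"turn":0,"claw":0.9},
    {"tx":0,"ty":0.2,"tz":1.5,"turn":0,"claw":0.9},
    {"tx":0,"ty":0.2,"tz":1.5,"turn":0,"claw":0.9},
  ],
)

```text
time: 14.28
tcp_pos: [0.5248, 0.003, 0.1066]
orientation: [[1.0, -0.003, 0.0], [-0.003, -1.0, -0.0], [0.0, 0.0, -1.0]]
ft_force: [-0.1, -0.1, -1.3]
gripper_width: 0.0214
grasp_force: 25.0
```

Call:
play_rows(
  moves=[
    {"tx":0,"ty":0,"tz":0.2,"turn":0,"claw":0.9},
    {"tx":0,"ty":0,"tz":0.4,"turn":0,"claw":0.9},
    {"tx":0,"ty":0,"tz":0.6,"turn":0,"claw":0.9},
    {"tx":0,"ty":0,"tz":0.6,"turn":0,"claw":0.9},
    {"tx":0,"ty":0,"tz":0.6,"turn":0,"claw":0.9},
    {"tx":0,"ty":0,"tz":0.6,"turn":0,"claw":0.9},
  ],
)

```text
time: 15.02
tcp_pos: [0.5248, 0.003, 0.1006]
orientation: [[1.0, -0.003, 0.0], [-0.003, -1.0, -0.0], [0.0, 0.0, -1.0]]
ft_force: [0.4, -0.4, 2.1]
gripper_width: 0.0217
grasp_force: 25.0
```

Call:
play_rows(
  moves=[
    {"tx":0,"ty":0,"tz":0.1,"turn":0,"claw":0.9},
    {"tx":0,"ty":0,"tz":0.2,"turn":0,"claw":0.9},
    {"tx":0,"ty":0,"tz":0.3,"turn":0,"claw":0.9},
    {"tx":0,"ty":0,"tz":0.36,"turn":0,"claw":0.9},
    {"tx":0,"ty":0,"tz":0.36,"turn":0,"claw":0.9},
    {"tx":0,"ty":0,"tz":0.36,"turn":0,"claw":0.9},
    {"tx":0,"ty":0,"tz":0.36,"turn":0,"claw":0.9},
    {"tx":0,"ty":0,"tz":0.36,"turn":0,"claw":0.9},
  ],
)

```text
time: 16.02
tcp_pos: [0.5247, 0.003, 0.0969]
orientation: [[1.0, -0.003, 0.0], [-0.003, -1.0, -0.0], [0.0, 0.0, -1.0]]
ft_force: [-0.4, 0.3, 4.4]
gripper_width: 0.0208
grasp_force: 25.0
```

```bash
python3 - <<'E'
from h import *
go(.5255,.0045,.097); o=r.observe()
print(o['ft_force'],o['moment'])
f=grab('scene')
cv2.imwrite('pics/c8.png',cv2.resize(f['img'][185:239,260:332],(800,600),interpolation=2)[:,:,::-1])
E
```

```text
tcp [0.5247 0.003  0.0969] shift cm [ 0.08 -0.15 -0.01] xang -0.19 tilt [ 2.e-04 -0.e+00 -1.e+00] t 16.025
[-0.35844984  0.25557639  4.35131501] [ 0.01745901 -0.01008461  0.02519132]
```

View pics/c8.png

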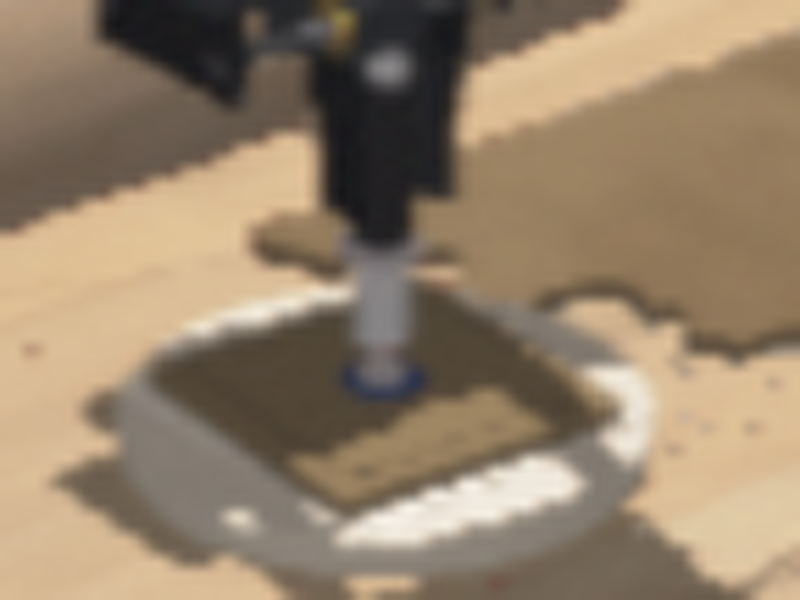

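The foot stands inside the blue spot: spot ring at crop 345–425, foot centre at 382, and the last of the band shows at the mouth. The force reads slightly high, so I'll ease off a touch and let it settle.

Call:
play_rows(
  moves=[
    {"tx":0,"ty":0,"tz":-0.07,"turn":0,"claw":0.9},
    {"tx":0,"ty":0,"tz":-0.07,"turn":0,"claw":0.9},
    {"tx":0,"ty":0,"tz":-0.07,"turn":0,"claw":0.9},
    {"tx":0,"ty":0,"tz":-0.07,"turn":0,"claw":0.9},
  ],
)

```text
time: 16.58
tcp_pos: [0.5247, 0.003, 0.0975]
orientation: [[1.0, -0.003, 0.0], [-0.003, -1.0, -0.0], [0.0, 0.0, -1.0]]
ft_force: [-0.7, -0.7, 2.8]
gripper_width: 0.0214
grasp_force: 25.0
```

Call:
play_rows(
  moves=[
    {"tx":0,"ty":0,"tz":0,"turn":0,"claw":0.9},
    {"tx":0,"ty":0,"tz":0,"turn":0,"claw":0.9},
    {"tx":0,"ty":0,"tz":0,"turn":0,"claw":0.9},
    {"tx":0,"ty":0,"tz":0,"turn":0,"claw":0.9},
  ],
)

```text
time: 17.08
tcp_pos: [0.5247, 0.003, 0.0975]
orientation: [[1.0, -0.003, 0.0], [-0.003, -1.0, 0.0], [0.0, -0.0, -1.0]]
ft_force: [-0.2, -1.2, 3.4]
gripper_width: 0.0216
grasp_force: 25.0
```

Call:
play_rows(
  moves=[
    {"tx":0,"ty":0,"tz":0,"turn":0,"claw":0.9},
  ],
)

```text
time: 17.2
tcp_pos: [0.5247, 0.003, 0.0975]
orientation: [[1.0, -0.003, 0.0], [-0.003, -1.0, -0.0], [0.0, 0.0, -1.0]]
ft_force: [0.4, 0.6, 3.1]
gripper_width: 0.0212
grasp_force: 25.0
```

Call:
play_rows(
  moves=[
    {"tx":0,"ty":0,"tz":0,"turn":0,"claw":0.9},
  ],
)

```text
time: 17.32
tcp_pos: [0.5247, 0.003, 0.0975]
orientation: [[1.0, -0.003, 0.0], [-0.003, -1.0, -0.0], [0.0, 0.0, -1.0]]
ft_force: [0.1, -0.3, 3.2]
gripper_width: 0.0217
grasp_force: 25.0
```

```bash
python3 -c "
from rig import r
print(r.job_done())"
```

```text
the job is handed in; nothing more can be done
None
```

The job is handed in, with no verdict shown: the red jar stands upright on the bench, and the tester is held upright on the blue spot, plunger in about 6 mm at about 4.7 N (both estimated from arm height and wrist force).

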